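# Pack the mended bottle and stack the finds trays

## Robot

A 7-joint arm with a two-finger parallel gripper is mounted at the origin on the work surface. World frame = base frame: x ahead of the robot, y to its left, z up, the work surface at z = 0. Lengths are in m, angles in degrees, forces in N, time in s.
With the tool pointing down it reaches from about 0.425 to 0.95 m from the base axis. Payload 4.7 kg.
Tool frame: the origin (TCP) lies between the finger pads; the fingertips stand 25 mm ahead of it and the grasp point (between the pads) lies 6 mm ahead of it; z points along the fingers, y is the direction in which the jaws open and shut (so a half turn about z gives the same grasp; the last joint's range is limited). The gripper opens to 85 mm and grips with 20 to 120 N. Pads are 22 mm wide; open, the fingers measure 114 mm over their backs; the gripper's body (76 mm by 85 mm) begins 54 mm behind the grasp point. The pads swing forward as they close: fully open they stand 13 mm farther back than shut.
Start: joints at [-75.338, 26.849, -2.785, 87.806, 1.381, 65.374, -4.715], TCP at [0.19, 0.648, 0.256] pointing down, gripper open.
Joint ranges: [-148.3, 148.3], [-19.14, 114.17], [-79.39, 73.82], [5.75, 140.21], [-59.74, 239.74], [12.07, 113.84], [-152.46, 152.46]. Speed limits (degrees/s): [147.25, 147.25, 180, 180, 180, 180, 180].

## Interface

Orientations are given as [roll, pitch, yaw] about the fixed x, y, z axes, in that order (R = Rz(yaw) Ry(pitch) Rx(roll)).
In Python, from bench import arm gives the robot as it stands.
- The arm moves only by the tool step_arm, never from a script. Its argument "motion" is a list that holds one entry, the list of rows, each a list of 4 numbers: the shift along the world's x, y, z in mm, then the turn about the world's z in degrees. In form: [[[dx, dy, dz, roll], ...]]. A call has 1 to 5 rows; each row shifts and turns the commanded pose from where the row before left it; what a row does not reach is not made up. A row lasts 1/12 s, in which the tool goes at most 41.7 mm and 7.16 degrees, less where a joint would pass 70% of its speed; a pose out of reach is approached as far as the arm can. A call is refused whole if a number of a shift passes 41.7 or a number of a turn 7.16, either way. A call with a gripper value outside its range is refused whole. "hand" is the closure, from -1 (fully open) to 1 (shut), so that 0 is half open, set as the call begins (left out, the last holds). The fingers move at their own pace and stop on an object; "squeeze" is the grip in N (left out, the last holds). Time passes only in rows, so rows that do not move let the fingers close. It gives the time, the measured TCP pose, the force and the opening at its end, in the units of the state.
- arm.sense(): the state, without advancing time (a new reading comes with each control period).
- arm.camera(name): name is "scene" or "top" or "wrist"; returns a dict with "img" (400x640x3 uint8, red, green, blue), "fx", "fy", "cx", "cy" (pixels), "world_from_camera" (4x4, takes a point from camera to world coordinates); the wrist camera has in their place "mount" (4x4, takes a point from camera to tool coordinates, whose origin is the TCP and whose axes are the flange's). Camera axes: x right, y down, z forward; pixel columns grow to the right and rows downward; lengths in m; the calibration is good to about 2 mm. A picture is of the moment at which its call begins: read the wrist's pose just before it. There is no depth.
- arm.hand_in(): hands the job in, once; it reports no verdict.
The state is a dict: "time": time; "joint_pos": joint angles; "qd": joint speeds; "joint_efforts": joint torques, N m; "eef_pos": TCP position; "eef_rot": TCP orientation; "ft_force": force on the tool from outside, world axes, zero at the start; "moment": the same for the moment, N m; "gripper_width": finger opening in m.
Only numpy, scipy, OpenCV 4.12 (cv2) and the standard library are available. Lean on these libraries where they do the work, as an engineer would, in place of code of your own. Each camera call takes 0.05 s, during which the arm holds its last target.

## Task

Lay the mended square glass bottle on its side in the open grey tray that has guides standing up at its corners, then cover it by stacking the grey tray with the bridge handle on top, the same way along, so that it sits down level on the rim inside all four corner guides. Set both down rather than dropping them, and leave the open tray standing flat on the bench and the other things on the bench where they are.

Things in the scene. Friction and masses are not known exactly. Their poses are not given: they have to be found in the camera images.
- base_tray: Lower tray: grey plastic, open, one compartment, 0.5 kg, loose. Outside 186 (its x) x 146 (y) mm, rim 55 mm high, walls and floor 6 mm thick (inside 174 x 134 x 49 deep). A corner guide stands up at each corner (see base_seat). Origin: centre of the underside, z up. Starts left or right of the bottle, its long side up to 0.5 rad from straight ahead.
- base_seat (a point): Centre of the lower tray's mouth, level with its rim, 55 mm above its origin; same axes. Four L-shaped corner guides outside the walls bound a 186 x 146 mm seat for the upper tray's 180 x 140 mm foot (3 mm spare each side): upright faces to 12 mm above the rim, then flaring outwards by 6 mm up to 21 mm above it.
- carrier: Upper tray: grey plastic, foam lining with glass fragments fixed in it, 0.35 kg (give or take a fifth), loose. Outside 180 (its x) x 140 (y) mm, walls 40 mm high, flat underside, bridge handle over its middle. Origin: centre of the underside, z up. Either way round will do (half turn). Seated, its origin is at base_seat. Starts on the bottle's other side, turned up to 0.5 rad.
- carrier_handle (a point): Centre of the upper tray's handle bar, 69 mm above its underside, over its middle; axes as the upper tray. The bar runs along the tray's y: 116 mm long, 16 mm thick (along x), 22 mm high (58 to 80 mm above the underside), on a 12 mm post under each end, open between. Grip it across its 16 mm from above.
- bottle_center (a point): Centre of the square body of the green glass bottle with pink mended patches, lying on its side. Body 76 mm long (its x), 40 wide (y), 40 high (z); the neck (22 mm across, 28 mm lip) reaches to 60 mm from this point along +x. 0.14 kg, give or take a fifth. Grip it across its 40 mm width.
- bottle: The same bottle; origin at the centre of the body's lower face, 20 mm below its centre as it lies at the start.
- brush: Bystander: paint brush, 160 mm long, lying across in front of the robot. Origin: on it.
- jar: Bystander: low closed glass jar, 56 mm across, 62 mm high, beyond the trays. Origin: centre of the underside.
- bowl: Bystander: white ceramic bowl, 90 mm across, 40 mm high, beyond the trays. Origin: centre of the underside.
- flask: Bystander: tall amber bottle, 64 mm across, 150 mm high, beyond the trays. Origin: centre of the underside.

How it is judged (in metres and radians):
On the way:
1. the bottle lies in the lower tray, released, before the upper tray is stacked (x of bottle_center in the frame of base_tray between -0.06 and 0.06 m and y of bottle_center in the frame of base_tray between -0.055 and 0.055 m and z of bottle_center in the frame of base_tray below 0.032 m and contact force between the fingers and bottle below 0.2 N and linear speed of bottle below 0.05 m/s and distance between carrier_handle and base_tray above 0.15 m), for 0.2 s.
At the end, for the whole second after the job is handed in: Bottle on its side on the lower tray's floor (centre under 32 mm up). Upper tray seated in all four guides: centred within 6 mm each way, turned under 0.09 rad (either way round), level within 0.04 rad, underside within 5 mm of the rim. Lower tray flat on the bench. All at rest (x of bottle_center in the frame of base_tray between -0.06 and 0.06 m and y of bottle_center in the frame of base_tray between -0.055 and 0.055 m and z of bottle_center in the frame of base_tray below 0.032 m and x of carrier_handle in the frame of base_tray between -0.006 and 0.006 m and y of carrier_handle in the frame of base_tray between -0.006 and 0.006 m and z of carrier_handle in the frame of base_tray between 0.118 and 0.128 m and angle between the x axis of carrier and the x axis of base_tray, either way round below 0.09 rad and angle between the z axis of carrier and the z axis of base_tray, either way round below 0.04 rad and linear speed of carrier below 0.02 m/s and linear speed of bottle below 0.03 m/s and height (world z) of base_tray below 0.006 m and angle between base_tray's own z axis and vertical below 0.04 rad); the robot touches nothing.
It fails at once if the bottle is dropped (falls free faster than 0.9 m/s, about 40 mm) (linear speed of bottle above 0.9 m/s and contact force between the fingers and bottle below 0.05 N).
It fails at once if the upper tray is dropped (falls free faster than 0.8 m/s, about 30 mm) (linear speed of carrier above 0.8 m/s and contact force between the fingers and carrier below 0.05 N).
It fails at once if another thing on the bench is moved by more than 40 mm (distance of any of brush, jar, bowl, flask from where it was at the start of the episode above 0.04 m).
It also fails if it takes over 72 s, if anything falls off the work surface, if the arm or the gripper's body presses on something with over 40 N, if the wrist force passes 120 N, or if a joint passes its speed limit or range.

## Working session

There is one attempt and no reset: what is moved stays moved. The work goes in short steps, Python scripts to look and compute and a tool call to move; the robot and the scene stay as the last step left them, time stands still between calls to the robot, and variables do not carry over. Pictures are saved under pics/ and viewed, and the job is handed in when it is done.

Besides the shell and the picture viewer there is one more tool, called after "Call:" as name(argument=value, ...) on one line, values as JSON. step_arm: Moves the arm, as the interface text tells. Its arguments: {"type":"object","properties":{"motion":{"type":"array"},"hand":{"type":"number"},"squeeze":{"type":"number"}},"required":["motion"]}

```bash
mkdir -p pics; python3 - <<'E'
from bench import arm
import cv2
s=arm.sense(); print(s)
for n in ("scene","top"):
    c=arm.camera(n); cv2.imwrite(f"pics/{n}0.png",c["img"][:,:,::-1])
    print(n,c["fx"],c["fy"],c["cx"],c["cy"],c["world_from_camera"])
E
ls
```

```text
{'time': 0.0, 'joint_pos': array([-75.3388815 ,  26.89660087,  -2.78479535,  87.8741912 ,
         1.38079394,  65.37574027,  -4.71734464]), 'qd': array([-0.01883661, -0.01616133, -0.06262126, -0.00561491,  0.01227815,
        0.09532082,  0.0542058 ]), 'joint_efforts': array([-6.45971477e-05, -5.10312617e+01, -4.65059769e-02, -2.37712562e+01,
        1.07973459e-02,  7.37018476e-03,  3.07614030e-06]), 'eef_pos': array([0.18947266, 0.64729598, 0.25526625]), 'eef_rot': array([-1.79887095e+02,  3.96968033e-03,  1.63683389e+02]), 'ft_force': array([ 0.33140031, -0.00981047,  0.09925821]), 'moment': array([-0.03939875,  0.00458037,  0.01421411]), 'gripper_width': 0.08575548610928821}
scene 471.8450220998367 471.8450220998367 316.08981531452065 194.86838235030248 [[-0.12045403  0.52222343 -0.84425915  1.53409146]
 [ 0.99267515  0.05537771 -0.10737483  0.11627382]
 [-0.00932051 -0.85100881 -0.52506869  0.66428156]
 [ 0.          0.          0.          1.        ]]
top 478.71806843443454 478.71806843443454 316.4930095693973 198.84169486870846 [[ 0.02655159 -0.99616169  0.08340801  0.49213521]
 [-0.99964196 -0.02673527 -0.00108577 -0.01910046]
 [ 0.00331154 -0.08334931 -0.99651489  1.05621986]
 [ 0.          0.          0.          1.        ]]
pics
```

View pics/top0.png

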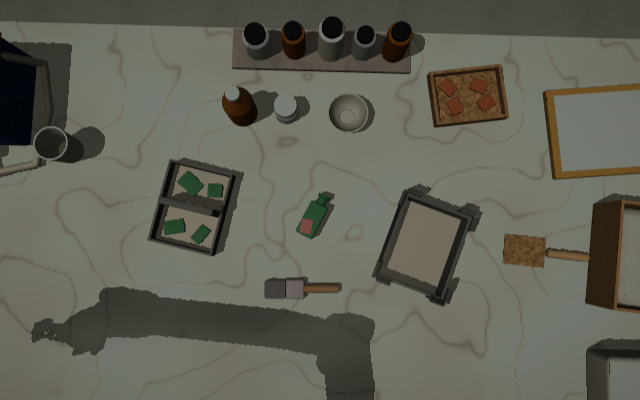

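View pics/scene0.png

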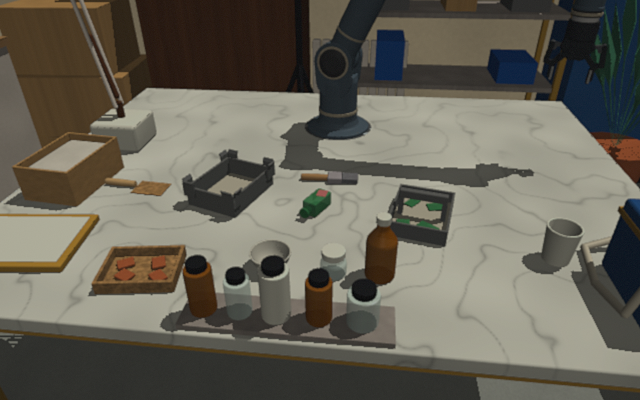

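The top view shows the carrier at about (195,207), the bottle at (315,215) with its neck up and to the right, and the base tray at (427,245). The brush is at (302,289), with the flask, jar and bowl beyond. I'll enlarge the crops next.

```bash
python3 - <<'E'
import cv2,numpy as np
im=cv2.imread("pics/top0.png")
def crop(n,x0,y0,w,h,s):
    c=im[y0:y0+h,x0:x0+w]; c=cv2.resize(c,None,fx=s,fy=s,interpolation=cv2.INTER_CUBIC)
    c=np.clip(255*(c/255.)**0.55,0,255).astype(np.uint8)
    for k in range(0,w,10):
        cv2.line(c,(k*s,0),(k*s,8 if k%50 else 16),(0,0,255),1); cv2.putText(c,str(x0+k),(k*s,26),0,.35,(0,0,255),1)
    for k in range(0,h,10):
        cv2.line(c,(0,k*s),(8,k*s),(0,0,255),1); cv2.putText(c,str(y0+k),(10,k*s+4),0,.35,(0,0,255),1)
    cv2.imwrite(n,c)
crop("pics/c_base.png",365,180,120,130,4)
crop("pics/c_car.png",140,150,110,110,5)
crop("pics/c_bot.png",285,185,60,60,9)
E
```

```text
(no output)
```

View pics/c_base.png

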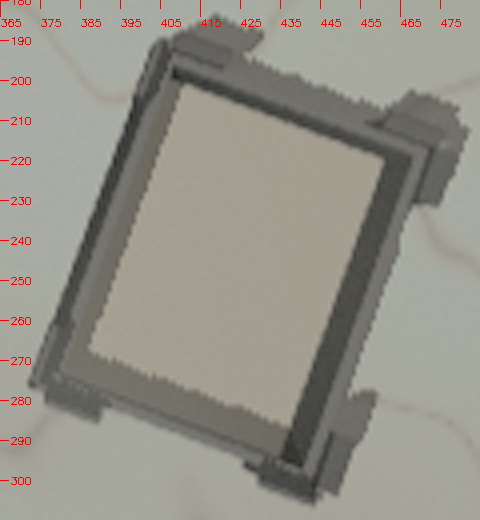

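View pics/c_car.png

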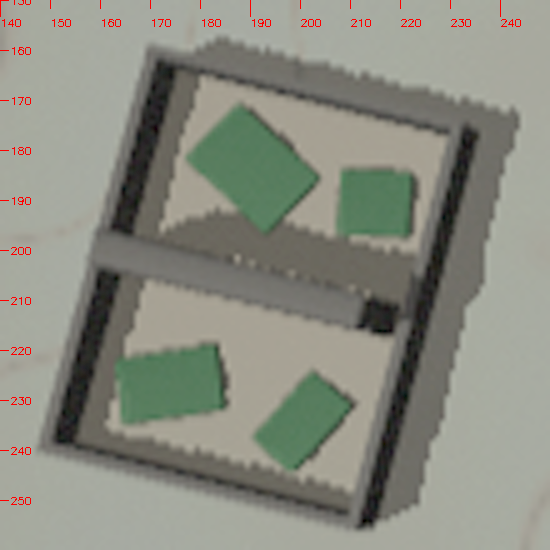

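View pics/c_bot.png

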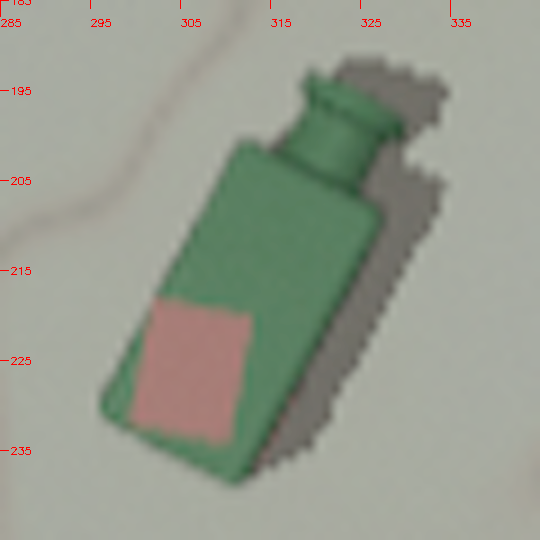

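```bash
cat > h.py <<'E'
import numpy as np,cv2
from scipy.optimize import least_squares
T=dict(fx=478.71806843443454,cx=316.4930095693973,cy=198.84169486870846,W=np.array([[0.02655159,-0.99616169,0.08340801,0.49213521],[-0.99964196,-0.02673527,-0.00108577,-0.01910046],[0.00331154,-0.08334931,-0.99651489,1.05621986],[0,0,0,1]]))
S=dict(fx=471.8450220998367,cx=316.08981531452065,cy=194.86838235030248,W=np.array([[-0.12045403,0.52222343,-0.84425915,1.53409146],[0.99267515,0.05537771,-0.10737483,0.11627382],[-0.00932051,-0.85100881,-0.52506869,0.66428156],[0,0,0,1]]))
def proj(P,c=T):
    P=np.atleast_2d(P); q=(P-c['W'][:3,3])@c['W'][:3,:3]
    return q[:,:2]/q[:,2:]*c['fx']+[c['cx'],c['cy']]
def back(px,z,c=T):
    px=np.atleast_2d(px); d=np.c_[(px-[c['cx'],c['cy']])/c['fx'],np.ones(len(px))]@c['W'][:3,:3].T
    o=c['W'][:3,3]; return o+d*((z-o[2])/d[:,2])[:,None]
def tf(p,L):
    x,y,a=p; L=np.atleast_2d(np.array(L,float)); R=np.array([[np.cos(a),-np.sin(a)],[np.sin(a),np.cos(a)]])
    return np.c_[L[:,:2]@R.T+[x,y],L[:,2]]
def fit(px,L,p0,c=T):
    r=least_squares(lambda p:(proj(tf(p,L),c)-px).ravel(),p0); return r.x,r.fun.reshape(-1,2)
def box(a,b,z): return [[a,b,z],[a,-b,z],[-a,-b,z],[-a,b,z]]
E
python3 - <<'E'
from h import *
cor=lambda px,o,s:np.array(px)/s+o-0.0
sets={'base':(cor([(180,70),(410,150),(300,465),(60,372)],[365,180],4),box(.087,.067,.055)),
'car':(cor([(152,45),(478,128),(365,528),(40,450)],[140,150],5),box(.09,.07,.04)),
'bot':(cor([(243,142),(381,212),(240,487),(100,405)],[285,185],9),box(.038,.02,.04))}
for k,(px,L) in sets.items():
    m=back(px,L[0][2]); c=m.mean(0)
    d=m[0]+m[1]-m[2]-m[3]; p,f=fit(px,L,[c[0],c[1],np.arctan2(d[1],d[0])]); print(k,p.round(4),np.degrees(p[2]).round(2),f.round(2).tolist())
E
```

```text
base [ 0.4839 -0.2475 -0.3405] -19.51 [[-1.42, -2.06], [1.15, 0.83], [0.53, 0.71], [-0.27, 0.47]]
car [ 0.5522  0.2442 -0.2207] -12.65 [[1.04, -0.38], [-1.01, -1.09], [-0.51, 1.08], [0.48, 0.36]]
bot [ 0.5328 -0.0114 -0.4618] -26.46 [[-0.11, -1.38], [1.16, -0.36], [0.04, 0.75], [-1.08, 0.97]]
```

```bash
cat >> h.py <<'E'
def overlay(src,out,objs,x0,y0,w,h,s,c=T):
    im=cv2.imread(src)[y0:y0+h,x0:x0+w]; im=cv2.resize(im,None,fx=s,fy=s,interpolation=cv2.INTER_CUBIC)
    im=np.clip(255*(im/255.)**0.55,0,255).astype(np.uint8)
    for p,L,col in objs:
        q=((proj(tf(p,L),c)-[x0,y0]+.5)*s).round().astype(int); cv2.polylines(im,[q.reshape(-1,1,2)],True,col,1)
    cv2.imwrite(out,im)
E
python3 - <<'E'
from h import *
b=[.4839,-.2475,-.3405];c=[.5522,.2442,-.2207];t=[.5328,-.0114,-.4618]
R,Y=(0,0,255),(0,255,255)
overlay("pics/top0.png","pics/o_base.png",[(b,box(.093,.073,.055),R),(b,box(.087,.067,.055),Y),(b,box(.087,.067,.006),(255,0,0))],365,180,120,130,4)
overlay("pics/top0.png","pics/o_car.png",[(c,box(.09,.07,.04),R),(c,box(.008,.058,.08),Y)],140,150,110,110,5)
overlay("pics/top0.png","pics/o_bot.png",[(t,box(.038,.02,.04),R)],285,185,60,60,9)
E
```

```text
(no output)
```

View pics/o_base.png

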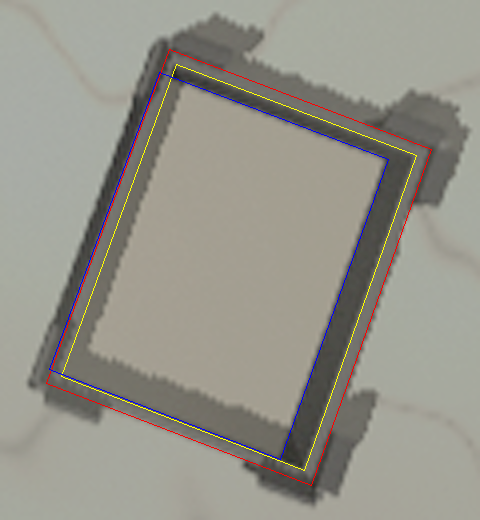

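View pics/o_car.png

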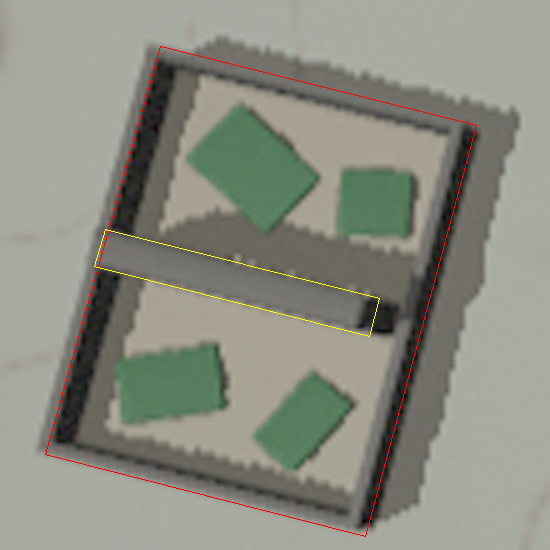

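View pics/o_bot.png

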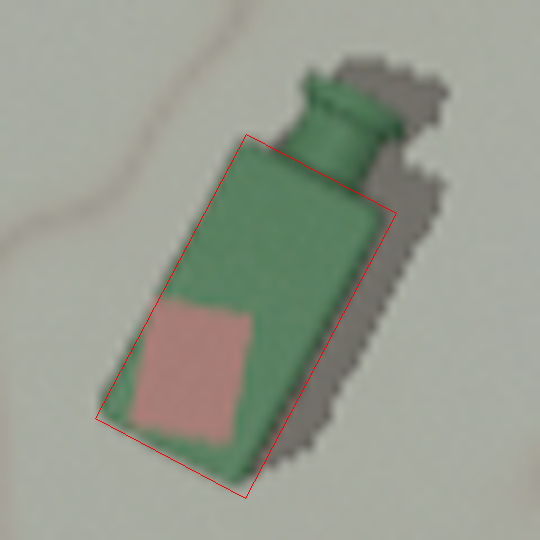

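Call:
step_arm(motion=[[[17, -33, 0, -0.5], [17, -33, 0, -0.5], [17, -33, 0, -0.5], [17, -33, 0, -0.5], [17, -33, 0, -0.5]]], hand=-1)

```text
time: 0.52
eef_pos: [0.2751, 0.4809, 0.2558]
eef_rot: [-180.0, -0.0, 161.2]
ft_force: [0.9, 0.0, 0.8]
gripper_width: 0.0853
```

Call:
step_arm(motion=[[[17, -33, 0, -0.5], [17, -33, 0, -0.5], [17, -33, 0, -0.5], [17, -33, 0, -0.5], [17, -33, 0, -0.5]]])

```text
time: 0.93
eef_pos: [0.3599, 0.3159, 0.2561]
eef_rot: [-180.0, -0.0, 158.7]
ft_force: [0.7, 0.5, -0.0]
gripper_width: 0.0854
```

Call:
step_arm(motion=[[[17, -33, 0, -0.5], [17, -33, 0, -0.5], [17, -33, 0, -0.5], [17, -33, 0, -0.5], [17, -33, 0, -0.5]]])

```text
time: 1.35
eef_pos: [0.4448, 0.151, 0.2563]
eef_rot: [180.0, -0.0, 156.2]
ft_force: [1.3, 0.6, 0.1]
gripper_width: 0.0856
```

Call:
step_arm(motion=[[[17, -30, 0, -0.5], [17, -30, 0, -0.5], [17, -25, 0, -0.5], [15, -20, 0, -0.5], [10, -15, 0, -0.5]]])

```text
time: 1.77
eef_pos: [0.5215, 0.0302, 0.2562]
eef_rot: [-180.0, 0.0, 153.5]
ft_force: [-0.0, -0.5, -0.8]
gripper_width: 0.0858
```

Call:
step_arm(motion=[[[7, -21, 0, 0], [6, -20, 0, 0], [0, 0, 0, 0]]])

```text
time: 2.02
eef_pos: [0.5341, -0.0131, 0.2562]
eef_rot: [-179.9, 0.1, 153.3]
ft_force: [0.5, -0.5, 0.4]
gripper_width: 0.0855
```

```bash
cat >> h.py <<'E'
def wrist(name):
    from bench import arm
    from scipy.spatial.transform import Rotation as Ro
    s=arm.sense(); c=arm.camera("wrist")
    W=np.eye(4); W[:3,:3]=Ro.from_euler('xyz',s['eef_rot'],degrees=True).as_matrix(); W[:3,3]=s['eef_pos']
    W=W@np.array(c['mount']); cv2.imwrite(f"pics/{name}.png",c['img'][:,:,::-1])
    d=dict(fx=c['fx'],cx=c['cx'],cy=c['cy'],W=W); np.save(f"pics/{name}.npy",d,allow_pickle=True)
    print(s['time'],s['eef_pos'].round(4),s['eef_rot'].round(2),s['gripper_width'].round(4),s['ft_force'].round(2)); return d
def load(n): return np.load(f"pics/{n}.npy",allow_pickle=True).item()
E
python3 - <<'E'
from h import *
d=wrist("w1"); print(d)
t=[.534,-.0105,-.4618]
overlay("pics/w1.png","pics/w1o.png",[(t,box(.038,.02,.04),(0,0,255))],0,0,640,400,1,d)
E
```

```text
Traceback (most recent call last):
  File "h.py", line 30, in wrist
    print(s['time'],s['eef_pos'].round(4),s['eef_rot'].round(2),s['gripper_width'].round(4),s['ft_force'].round(2)); return d
                                                                ^^^^^^^^^^^^^^^^^^^^^^^^
AttributeError: 'float' object has no attribute 'round'
```

```bash
sed -i "s/s\['gripper_width'\].round(4)/round(s['gripper_width'],4)/" h.py
python3 - <<'E'
from h import *
d=wrist("w1"); print(d)
t=[.534,-.0105,-.4618]
overlay("pics/w1.png","pics/w1o.png",[(t,box(.038,.02,.04),(0,0,255))],0,0,640,400,1,d)
E
```

```text
2.0667 [ 0.5336 -0.0106  0.256 ] [-179.93   -0.    153.42] 0.0852 [-0.32  0.64 -0.21]
{'fx': 292.6716614140997, 'cx': 319.705605026272, 'cy': 199.17156879568196, 'W': array([[ 0.44748689,  0.85208735,  0.27148228,  0.46394793],
       [ 0.89428921, -0.42585349, -0.13746135,  0.02447291],
       [-0.0015174 ,  0.30429582, -0.95257637,  0.37415705],
       [ 0.        ,  0.        ,  0.        ,  1.        ]])}
```

View pics/w1o.png

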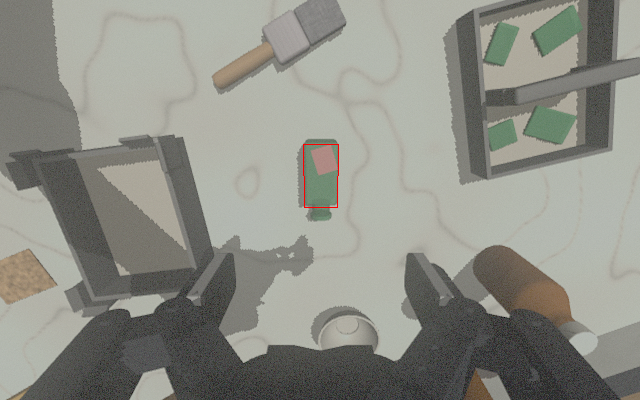

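The wrist view shows the projected bottle pose fitting the body, at columns 303–338 and rows 144–207. I'll descend.

Call:
step_arm(motion=[[[0, 0, -40, 0], [0, 0, -40, 0], [0, 0, -40, 0], [0, 0, -35, 0], [0, 0, -25, 0]]])

```text
time: 2.53
eef_pos: [0.5315, -0.0062, 0.0733]
eef_rot: [-179.9, -0.2, 153.8]
ft_force: [1.0, 0.5, -0.1]
gripper_width: 0.0856
```

Call:
step_arm(motion=[[[0, 0, -18, 0], [0, 0, -14, 0], [0, 0, -8, 0], [0, 0, -3, 0], [0, 0, 0, 0]]])

```text
time: 2.95
eef_pos: [0.5334, -0.0073, 0.033]
eef_rot: [180.0, -0.1, 153.7]
ft_force: [1.0, 0.2, 0.5]
gripper_width: 0.0853
```

Call:
step_arm(motion=[[[0, 0, 0, 0], [0, 0, 0, 0], [0, 0, 0, 0], [0, 0, 0, 0], [0, 0, 0, 0]]], hand=1, squeeze=25)

```text
time: 3.37
eef_pos: [0.5342, -0.0083, 0.0342]
eef_rot: [179.9, 0.1, 153.7]
ft_force: [-1.3, 0.3, 4.5]
gripper_width: 0.0395
```

Call:
step_arm(motion=[[[0, 0, 5, 0], [0, 0, 15, 0], [0, 0, 30, 0], [0, 0, 35, 0], [0, 0, 30, 0]]])

```text
time: 3.78
eef_pos: [0.5332, -0.0083, 0.1499]
eef_rot: [-180.0, -0.0, 153.7]
ft_force: [-0.3, 0.4, -1.7]
gripper_width: 0.0401
```

```bash

python3 - <<'E'
from h import *
d=wrist("w2")
b=[.485,-.2465,-.3405]
overlay("pics/w2.png","pics/w2o.png",[(b,box(.093,.073,.055),(0,0,255)),(b,box(.087,.067,.055),(0,255,255))],0,0,640,400,1,d)
b=np.array(b);a=b[2];R=np.array([[np.cos(a),-np.sin(a)],[np.sin(a),np.cos(a)]])
print(b[:2]+R@[-.009,0])
E
```

```text
3.7833 [ 0.5332 -0.0083  0.1499] [-1.7998e+02 -3.0000e-02  1.5366e+02] 0.0401 [-0.28  0.39 -1.71]
[ 0.47651671 -0.24349437]
```

View pics/w2o.png

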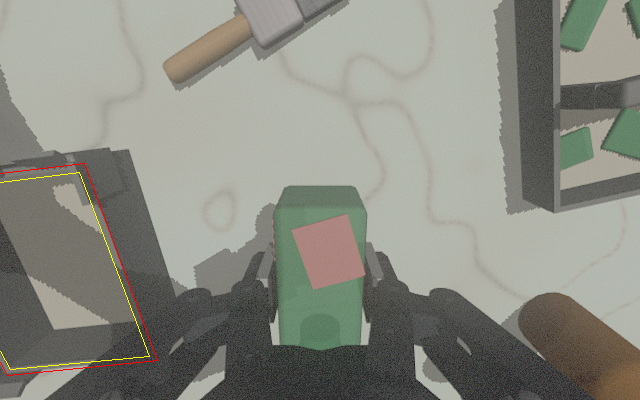

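Call:
step_arm(motion=[[[-4, -15, 5, 1], [-8, -30, 5, 1], [-9, -36, 5, 1], [-9, -36, 0, 1], [-9, -36, 0, 1]]])

```text
time: 4.25
eef_pos: [0.494, -0.1623, 0.1637]
eef_rot: [180.0, 0.0, 158.8]
ft_force: [-0.3, -0.4, -0.7]
gripper_width: 0.0391
```

Call:
step_arm(motion=[[[-8, -36, 0, 1], [-6, -28, 0, 0.8], [-4, -18, 0, 0], [0, 0, 0, 0], [0, 0, 0, 0]]])

```text
time: 4.67
eef_pos: [0.4758, -0.2441, 0.1632]
eef_rot: [180.0, -0.0, 160.3]
ft_force: [-1.2, 0.5, -0.7]
gripper_width: 0.0398
```

```bash

python3 - <<'E'
from h import *
d=wrist("w3")
b=[.485,-.2465,-.3405]
overlay("pics/w3.png","pics/w3o.png",[(b,box(.093,.073,.055),(0,0,255)),(b,box(.087,.067,.055),(0,255,255))],0,0,640,400,1,d)
E
```

```text
4.6667 [ 0.4758 -0.2441  0.1632] [ 1.7999e+02 -3.0000e-02  1.6031e+02] 0.0398 [-1.22  0.5  -0.71]
```

View pics/w3o.png

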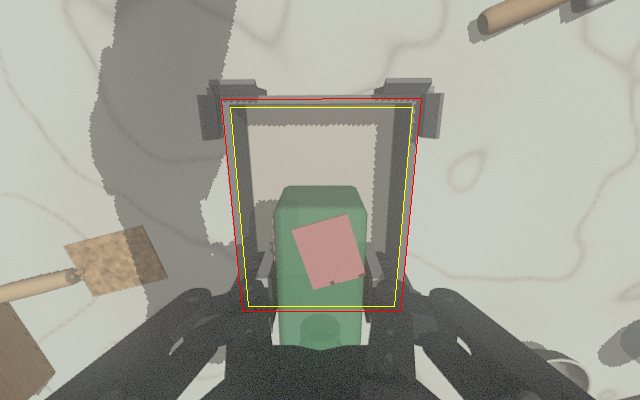

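The wrist view shows the bottle centred across the tray and aligned with it, inside the rim at columns 222–422. I'll lower it.

Call:
step_arm(motion=[[[0, 0, -20, 0], [0, 0, -30, 0], [0, 0, -30, 0], [0, 0, -20, 0], [0, 0, -12, 0]]])

```text
time: 5.13
eef_pos: [0.4759, -0.2403, 0.0488]
eef_rot: [179.9, -0.2, 160.7]
ft_force: [0.4, 0.5, -0.5]
gripper_width: 0.0397
```

Call:
step_arm(motion=[[[0, 0, -5, 0], [0, 0, -3, 0], [0, 0, -1.5, 0], [0, 0, -1, 0], [0, 0, 0, 0]]])

```text
time: 5.55
eef_pos: [0.4773, -0.2433, 0.0417]
eef_rot: [180.0, 0.1, 160.5]
ft_force: [-0.4, -0.9, -1.1]
gripper_width: 0.0399
```

Call:
step_arm(motion=[[[0, 0, -1, 0], [0, 0, -0.5, 0], [0, 0, 0, 0], [0, 0, 0, 0]]])

```text
time: 5.88
eef_pos: [0.4771, -0.2434, 0.0402]
eef_rot: [180.0, 0.1, 160.5]
ft_force: [-0.7, 0.4, 5.8]
gripper_width: 0.0395
```

Call:
step_arm(motion=[[[0, 0, 0, 0], [0, 0, 0, 0], [0, 0, 0, 0], [0, 0, 0, 0]]], hand=-0.4)

```text
time: 6.22
eef_pos: [0.4765, -0.2431, 0.0392]
eef_rot: [180.0, -0.0, 160.5]
ft_force: [0.2, 0.1, -0.3]
gripper_width: 0.0595
```

Call:
step_arm(motion=[[[0, 0, 10, 0], [0, 0, 20, 0], [0, 0, 35, 0], [0, 0, 40, 0], [0, 0, 40, 0]]])

```text
time: 6.63
eef_pos: [0.4758, -0.2431, 0.1861]
eef_rot: [-180.0, -0.1, 160.5]
ft_force: [1.0, -0.4, 0.5]
gripper_width: 0.0596
```

Call:
step_arm(motion=[[[0, 0, 40, 0], [0, 0, 40, 0], [0, 0, 20, 0], [0, 0, 0, 0], [0, 0, 0, 0]]], hand=-1)

```text
time: 7.05
eef_pos: [0.4768, -0.2434, 0.286]
eef_rot: [180.0, 0.2, 160.5]
ft_force: [0.3, -0.4, -0.4]
gripper_width: 0.0855
```

```bash

python3 - <<'E'
from h import *
d=wrist("w4")
b=[.485,-.2465,-.3405]
overlay("pics/w4.png","pics/w4o.png",[(b,box(.093,.073,.055),(0,0,255)),(b,box(.087,.067,.055),(0,255,255))],160,30,320,240,2.5 and 2,d)
E
```

```text
7.05 [ 0.4768 -0.2434  0.286 ] [179.97   0.18 160.48] 0.0855 [ 0.31 -0.38 -0.39]
```

View pics/w4.png

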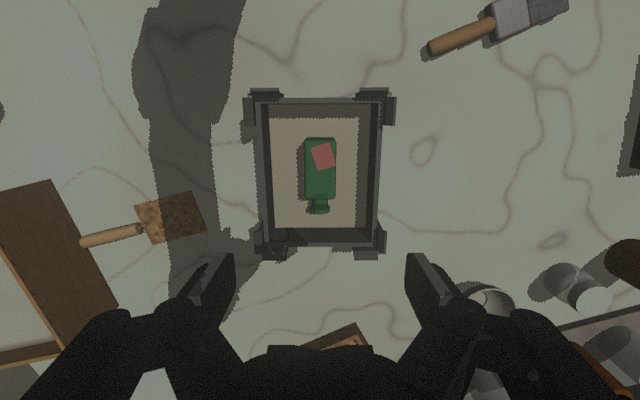

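View pics/w4o.png

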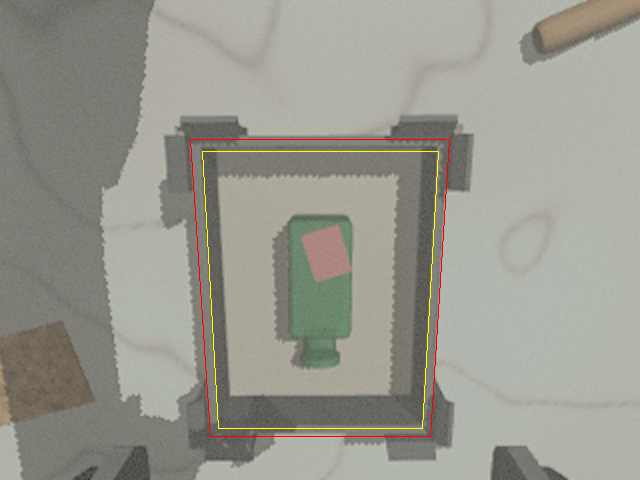

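The bottle lies in the tray and has been released. It spans about columns 303–337 and rows 137–213 of the wrist view. I'll refine the base pose from this view.

```bash

python3 - <<'E'
from h import *
d=load("w4")
b=[.485,-.2465,-.3405]
overlay("pics/w4.png","pics/w4a.png",[],240,80,160,60,5,d)
overlay("pics/w4.png","pics/w4b.png",[],240,210,160,60,5,d)
E
```

```text
(no output)
```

View pics/w4a.png

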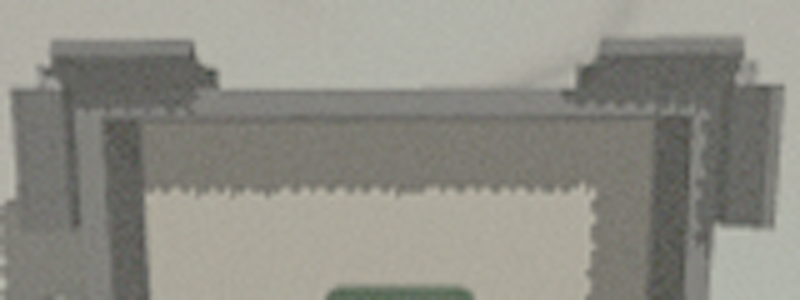

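View pics/w4b.png

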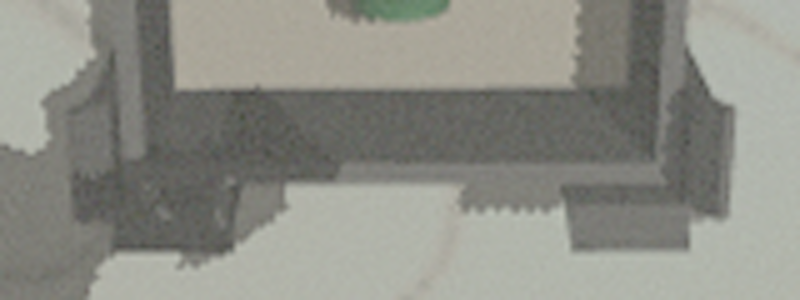

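```bash

python3 - <<'E'
from h import *
d=load("w4")
px=np.array([(260.3,103.1),(377.5,102.9),(371.9,241.5),(268.5,241.5)])
L=[[-.087,-.067,.055],[-.087,.067,.055],[.087,.067,.055],[.087,-.067,.055]]
p,f=fit(px,L,[.485,-.2465,-.34],d); print(p.round(4),np.degrees(p[2]),f.round(2).tolist())
E
```

```text
[ 0.4828 -0.2456 -0.3347] -19.178065498609914 [[-0.39, -0.09], [0.78, -0.64], [-0.97, 0.21], [0.52, 0.77]]
```

Call:
step_arm(motion=[[[4, 20, 0, -4], [5, 30, 0, -5.2], [5, 31, 0, -5.2], [5, 31, 0, -5.2], [5, 31, 0, -5.2]]])

```text
time: 7.52
eef_pos: [0.4994, -0.0987, 0.2824]
eef_rot: [-179.8, -0.2, 135.4]
ft_force: [0.2, 0.3, -0.1]
gripper_width: 0.0854
```

Call:
step_arm(motion=[[[5, 31, 0, -5.2], [5, 31, 0, -5.2], [5, 31, 0, -5.2], [5, 31, 0, -5.2], [5, 31, 0, -5.2]]])

```text
time: 7.93
eef_pos: [0.5244, 0.0562, 0.2823]
eef_rot: [-179.8, -0.0, 109.4]
ft_force: [-0.0, -0.5, -0.1]
gripper_width: 0.0851
```

Call:
step_arm(motion=[[[5, 31, 0, -5.2], [5, 31, 0, -5.2], [5, 31, 0, -5.2], [5, 31, 0, -5.2], [4, 31, 0, -5.2]]])

```text
time: 8.35
eef_pos: [0.5487, 0.2109, 0.2821]
eef_rot: [-179.8, 0.1, 83.4]
ft_force: [0.7, 0.3, 0.9]
gripper_width: 0.0852
```

```bash

python3 - <<'E'
from h import *
d=wrist("w5")
E
```

```text
8.35 [0.5487 0.2109 0.2821] [-1.7981e+02  1.5000e-01  8.3410e+01] 0.0852 [0.72 0.27 0.86]
```

View pics/w5.png

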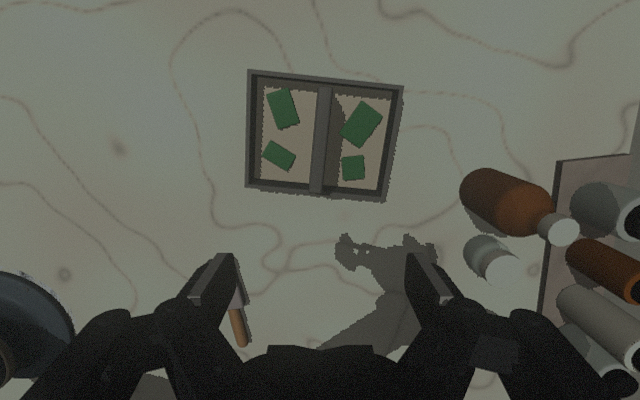

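The carrier is in view at columns 246–404 and rows 68–202, with its bar at column 322. I'll centre over it.

Call:
step_arm(motion=[[[2, 20, 0, -4], [2, 14, 0, -2], [0, 0, 0, 0], [0, 0, 0, 0]]])

```text
time: 8.73
eef_pos: [0.5527, 0.2437, 0.2824]
eef_rot: [-179.9, 0.2, 77.8]
ft_force: [0.5, -0.4, 0.7]
gripper_width: 0.0851
```

```bash

python3 - <<'E'
from h import *
d=wrist("w6")
c=[.553,.245,-.2207]
overlay("pics/w6.png","pics/w6o.png",[(c,box(.09,.07,.04),(0,0,255)),(c,box(.008,.058,.08),(0,255,255))],220,60,200,150,4,d)
overlay("pics/w6.png","pics/w6a.png",[],220,60,200,150,4,d)
E
```

```text
8.7333 [0.5527 0.2437 0.2824] [-179.86    0.18   77.83] 0.0851 [ 0.52 -0.44  0.68]
```

View pics/w6o.png

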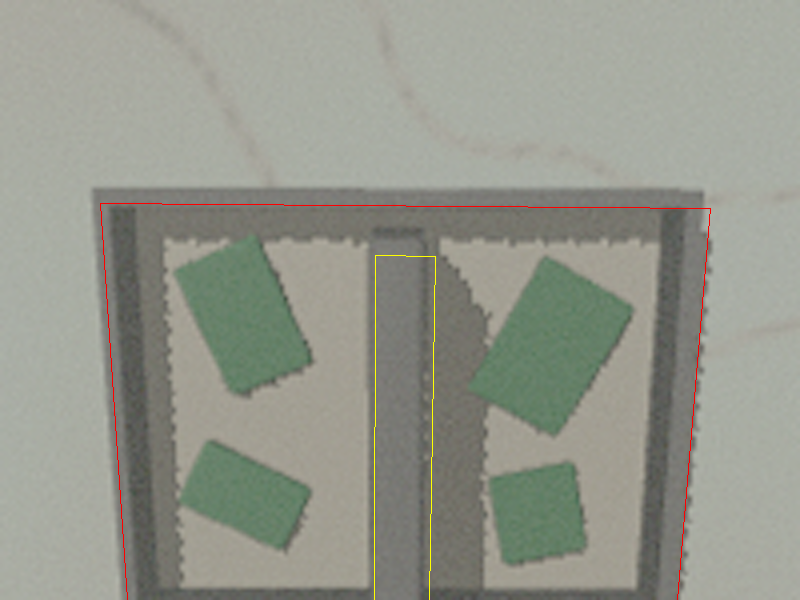

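View pics/w6a.png

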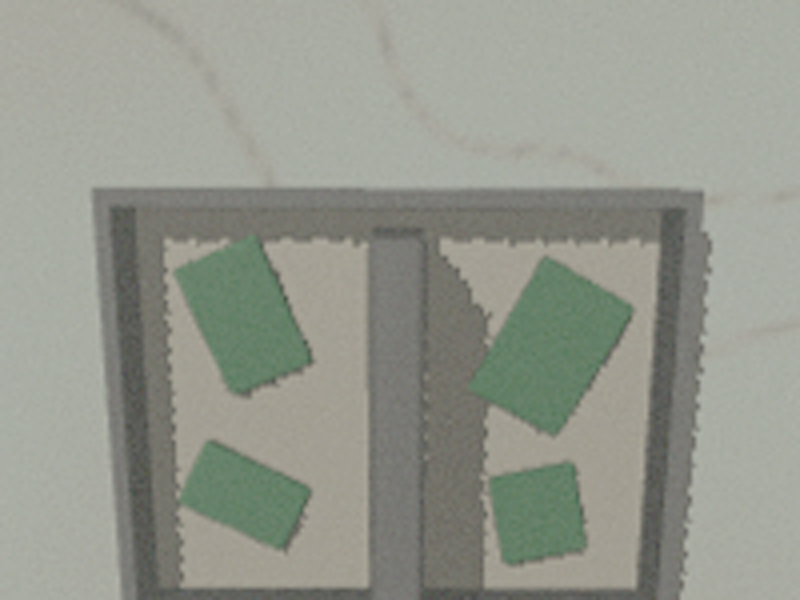

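```bash

python3 - <<'E'
from h import *
d=load("w6")
overlay("pics/w6.png","pics/w6b.png",[],220,160,200,100,4,d)
c=[.553,.245,-.2207]
print(proj(tf(c,box(.09,.07,.04)),d), d['W'][:3,0:2])
E
```

```text
[[397.11625873 111.52431378]
 [387.66611937 221.71603138]
 [251.89337312 220.57573572]
 [244.42179313 110.20042859]] [[ 0.97751869 -0.20007669]
 [-0.21084012 -0.93039871]
 [-0.00191017  0.30712793]]
```

View pics/w6b.png

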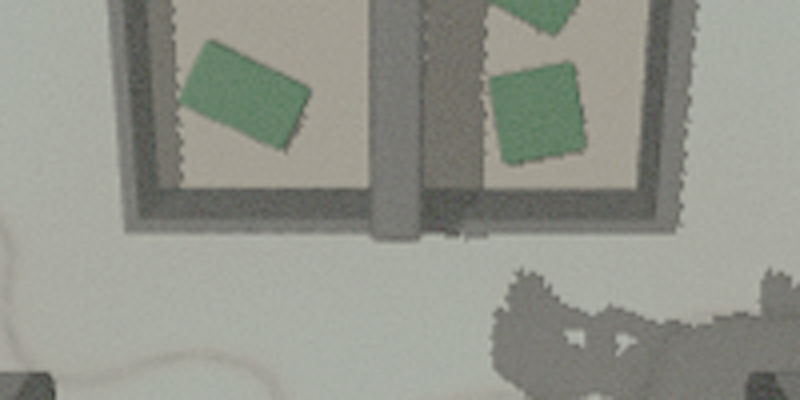

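```bash

python3 - <<'E'
from h import *
d=load("w6")
px=np.array([(395.25,107.75),(389,217),(251.25,217.5),(243.25,107),(319,117),(318.5,219.5)])
L=box(.09,.07,.04)+[[0,.058,.08],[0,-.058,.08]]
for n in (4,6):
    p,f=fit(px[:n],L[:n],[.553,.245,-.22],d); print(p.round(4),np.degrees(p[2]),f.round(2).tolist())
p,f=fit(px[4:],L[4:],[.553,.245,-.22],d); print(p.round(4),np.degrees(p[2]),f.round(2).tolist())
E
```

```text
[ 0.5532  0.2496 -0.2102] -12.041798505105225 [[0.95, -1.11], [-1.07, 0.86], [0.41, 0.55], [-0.37, 0.0]]
[ 0.553   0.2504 -0.2112] -12.100250190896617 [[0.77, -1.69], [-1.34, 0.4], [0.06, -0.04], [-0.65, -0.74], [0.16, 1.26], [0.84, 0.88]]
[ 0.5527  0.2517 -0.2182] -12.504017275314661 [[-0.0, 0.07], [0.0, -0.08]]
```

Call:
step_arm(motion=[[[0, 2, -30, -0.3], [0, 2, -40, 0], [0, 0, -40, 0], [0, 0, -35, 0], [0, 0, -25, 0]]], hand=-0.4)

```text
time: 9.2
eef_pos: [0.5519, 0.245, 0.111]
eef_rot: [-179.8, 0.2, 77.3]
ft_force: [-0.2, 0.0, -0.2]
gripper_width: 0.0603
```

Call:
step_arm(motion=[[[0, 0, -17, 0], [0, 0, -12, 0], [0, 0, -6, 0], [0, 0, -2, 0], [0, 0, 0, 0]]])

```text
time: 9.62
eef_pos: [0.5541, 0.2474, 0.0778]
eef_rot: [180.0, -0.0, 77.3]
ft_force: [0.5, 0.2, -0.9]
gripper_width: 0.06
```

```bash

python3 - <<'E'
from h import *
d=wrist("w7")
E
```

```text
9.6167 [0.5541 0.2474 0.0778] [ 1.7996e+02 -2.0000e-02  7.7350e+01] 0.06 [ 0.55  0.16 -0.86]
```

View pics/w7.png

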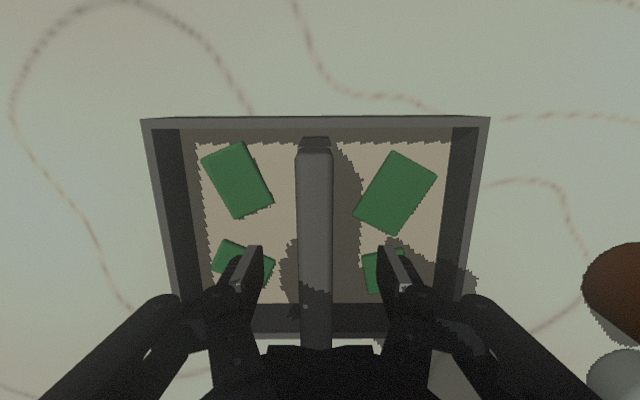

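The fingers, at columns 250 and 390, straddle the bar at column 315. I'll lower 3 mm and grip.

Call:
step_arm(motion=[[[-1, 0, -2, 0], [0, 0, -1, 0], [0, 0, 0, 0]]])

```text
time: 9.92
eef_pos: [0.5527, 0.2481, 0.0749]
eef_rot: [180.0, -0.0, 77.4]
ft_force: [-0.9, -0.5, 0.1]
gripper_width: 0.0598
```

Call:
step_arm(motion=[[[0, 0, 0, 0], [0, 0, 0, 0], [0, 0, 0, 0], [0, 0, 0, 0], [0, 0, 0, 0]]], hand=1, squeeze=60)

```text
time: 10.33
eef_pos: [0.5527, 0.248, 0.0746]
eef_rot: [180.0, -0.0, 77.4]
ft_force: [0.4, 0.3, 2.8]
gripper_width: 0.0154
```

Call:
step_arm(motion=[[[0, 0, 0, 0], [0, 0, 0, 0], [0, 0, 0, 0]]])

```text
time: 10.58
eef_pos: [0.5527, 0.248, 0.0746]
eef_rot: [180.0, -0.0, 77.4]
ft_force: [-0.8, -0.1, 4.0]
gripper_width: 0.0149
```

```bash

python3 - <<'E'
from h import *
print(back([(243,115),(286,112),(348,118)],0.0))
E
```

```text
[[ 0.76499653  0.14975921  0.        ]
 [ 0.77450785  0.05346424  0.        ]
 [ 0.76460267 -0.08616144  0.        ]]
```

Call:
step_arm(motion=[[[0, 0, 5, 0], [0, 0, 10, 0], [0, 0, 25, 0], [0, 0, 35, 0], [0, 0, 35, 0]]])

```text
time: 11.0
eef_pos: [0.5515, 0.2471, 0.1846]
eef_rot: [-179.9, 0.2, 77.4]
ft_force: [1.0, 0.7, -4.5]
gripper_width: 0.0151
```

Call:
step_arm(motion=[[[0, 0, 20, 0], [0, 0, 5, 0], [0, 0, 0, 0]]])

```text
time: 11.25
eef_pos: [0.5531, 0.2479, 0.2108]
eef_rot: [179.9, -0.1, 77.4]
ft_force: [-0.2, 0.2, -4.0]
gripper_width: 0.0151
```

```bash

python3 - <<'E'
from h import *
d=wrist("w8")
E
```

```text
11.25 [0.5531 0.2479 0.2108] [ 1.7988e+02 -1.2000e-01  7.7380e+01] 0.0151 [-0.15  0.21 -3.96]
```

View pics/w8.png

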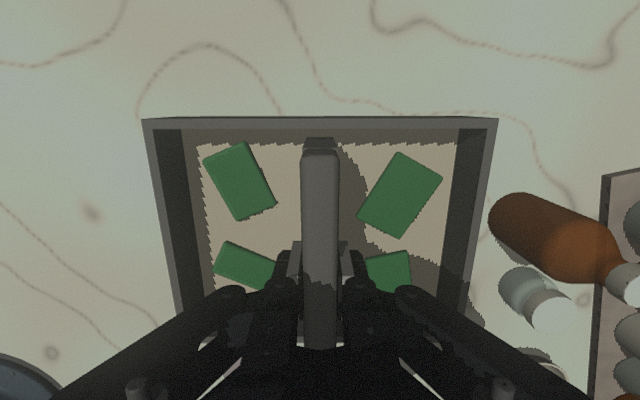

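```bash

python3 - <<'E'
from h import *
d=load("w8"); z=.1362
px=np.array([(497,118),(143,119)])
L=[[.09,.07,.04+z],[-.09,.07,.04+z]]
p,f=fit(px,L,[.553,.248,-.22],d); print(p.round(4),np.degrees(p[2]),f.round(2).tolist())
overlay("pics/w8.png","pics/w8o.png",[(p,box(.09,.07,.04+z),(0,0,255)),(p,box(.008,.058,.08+z),(0,255,255))],0,0,640,400,1,d)
overlay("pics/w8.png","pics/w8a.png",[],130,100,200,100,4,d)
E
```

```text
[ 0.5538  0.2495 -0.2177] -12.473528767545924 [[1.5, 0.26], [-1.49, 0.27]]
```

View pics/w8o.png

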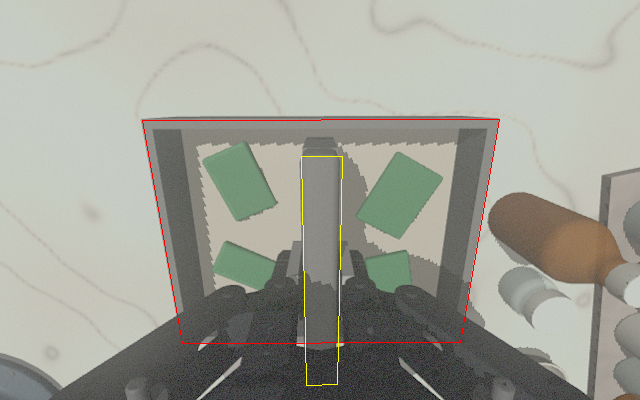

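Call:
step_arm(motion=[[[-2, -15, 0, 0], [-4, -27, 0, -0.5], [-5, -35, 0, -0.5], [-5, -35, 0, -0.5], [-5, -35, 0, -0.5]]])

```text
time: 11.72
eef_pos: [0.5294, 0.0983, 0.2069]
eef_rot: [-179.8, 0.2, 75.4]
ft_force: [1.3, -0.4, -3.0]
gripper_width: 0.0151
```

Call:
step_arm(motion=[[[-5, -35, 0, -0.5], [-5, -35, 0, -0.5], [-5, -35, 0, -0.5], [-5, -35, 0, -0.5], [-5, -35, 0, -0.5]]])

```text
time: 12.13
eef_pos: [0.5041, -0.0763, 0.2073]
eef_rot: [-179.8, 0.1, 72.8]
ft_force: [0.1, 0.3, -3.4]
gripper_width: 0.0149
```

Call:
step_arm(motion=[[[-5, -35, 0, -0.5], [-5, -35, 0, -0.5], [-5, -30, 0, -0.5], [-5, -25, 0, -0.5], [-3, -12, 0, 0]]])

```text
time: 12.55
eef_pos: [0.4802, -0.2156, 0.2075]
eef_rot: [-179.8, 0.2, 70.5]
ft_force: [-0.0, -0.0, -4.1]
gripper_width: 0.0153
```

Call:
step_arm(motion=[[[2, -16, 0, 0], [2, -14, 0, 0], [0, 0, 0, 0], [0, 0, 0, 0]]])

```text
time: 12.88
eef_pos: [0.4858, -0.2416, 0.2075]
eef_rot: [-179.8, 0.0, 70.7]
ft_force: [-0.2, -0.1, -4.4]
gripper_width: 0.0151
```

```bash

python3 - <<'E'
from h import *
from bench import arm
d=wrist("w9")
c=arm.camera("top"); cv2.imwrite("pics/top9.png",c["img"][:,:,::-1])
c=arm.camera("scene"); cv2.imwrite("pics/scene9.png",c["img"][:,:,::-1])
overlay("pics/top9.png","pics/top9a.png",[],355,170,140,140,4)
overlay("pics/scene9.png","pics/scene9a.png",[],150,90,180,140,4)
E
```

```text
12.8833 [ 0.4858 -0.2416  0.2075] [-1.7977e+02  3.0000e-02  7.0740e+01] 0.0151 [-0.18 -0.13 -4.38]
```

View pics/top9a.png

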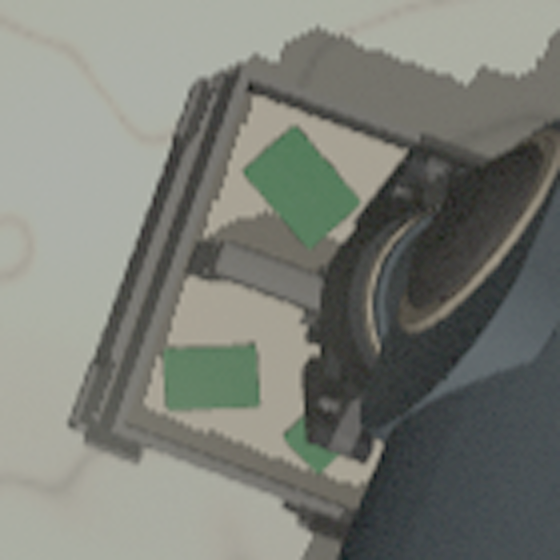

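View pics/scene9a.png

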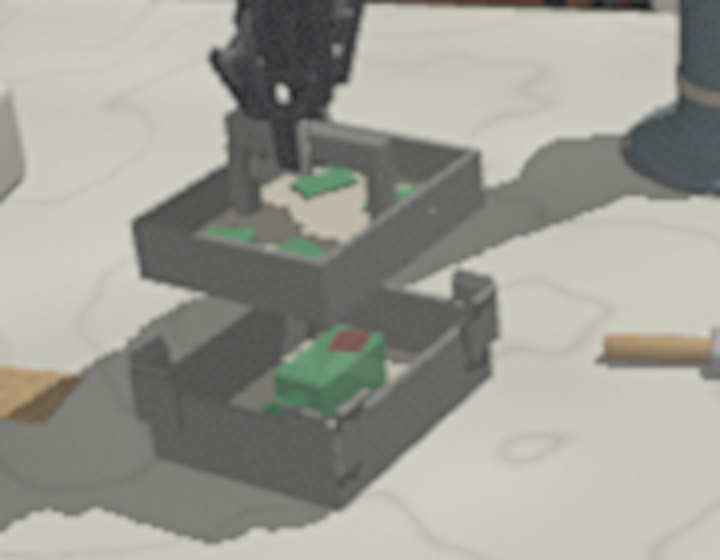

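View pics/w9.png

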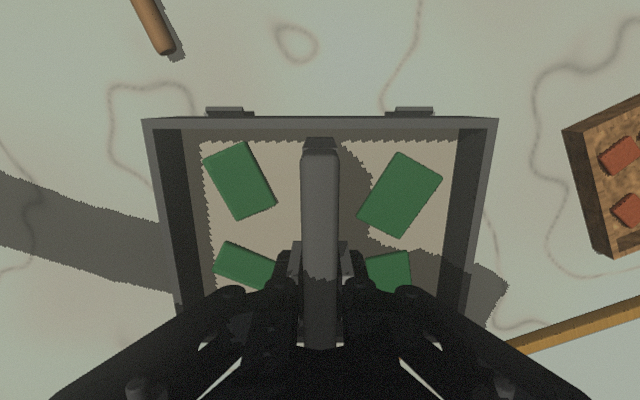

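```bash

python3 - <<'E'
from h import *
z=.2075-.0746
px=np.array([(415.75,185),(385.75,275.75)])
L=[[.09,.07,.04+z],[-.09,.07,.04+z]]
p,f=fit(px,L,[.485,-.242,-.33]); print('top',p.round(4),np.degrees(p[2]),f.round(2).tolist())
R,Y=(0,0,255),(0,255,255)
overlay("pics/top9.png","pics/top9o.png",[(p,box(.09,.07,.04+z),R),(p,box(.09,.07,z),Y)],355,170,140,140,4)
px=np.array([(183.25,145),(230.75,155),(269.5,127)])
L=[[.09,-.07,.04+z],[.09,.07,.04+z],[-.09,.07,.04+z]]
p,f=fit(px,L,[.485,-.242,-.33],S); print('scene',p.round(4),np.degrees(p[2]),f.round(2).tolist())
b=[.484,-.246,-.337]
overlay("pics/scene9.png","pics/scene9o.png",[(p,box(.09,.07,.04+z),R),(p,box(.09,.07,z),Y),(b,box(.093,.073,.055),R),(b,box(.093,.073,.0),Y)],150,90,180,140,4,S)
d=load("w9"); px=np.array([(497,118),(143,119)])
L=[[.09,.07,.04+z],[-.09,.07,.04+z]]
p,f=fit(px,L,[.553,.248,-.22],d); print('wrist',p.round(4),np.degrees(p[2]),f.round(2).tolist())
E
```

```text
top [ 0.4915 -0.2438 -0.3069] -17.58413214134893 [[0.3, -0.88], [-0.3, 0.85]]
scene [ 0.4853 -0.2383 -0.315 ] -18.04554497172912 [[-0.92, -0.32], [0.42, 0.36], [0.52, -0.4]]
wrist [0.7263 0.2682 1.2248] 70.17723960454089 [[-77.85, 6038.77], [43.88, -4712.84]]
```

View pics/top9o.png

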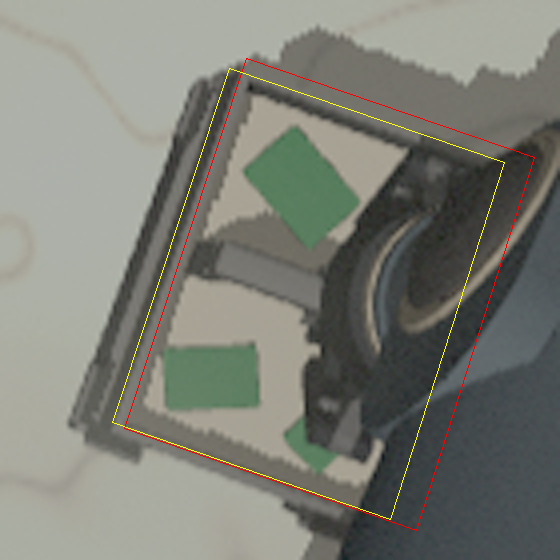

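View pics/scene9o.png

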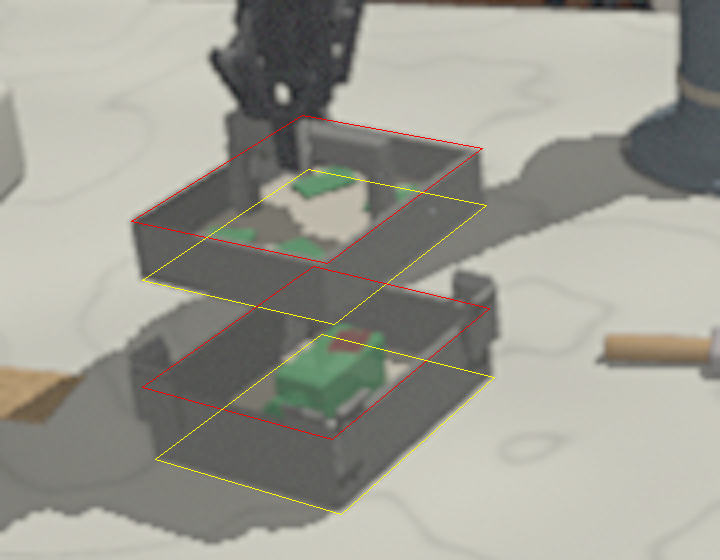

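```bash

python3 - <<'E'
from h import *
d4=load("w4"); b=np.array([.4828,-.2456,-.3347])
def loc(P,b):
    a=b[2];R=np.array([[np.cos(a),-np.sin(a)],[np.sin(a),np.cos(a)]]); return (P[:,:2]-b[:2])@R
# w4a crops 5x: guide outer top edges
q=np.array([(50,40),(193,40),(600,38),(743,38),(12,90),(20,225),(783,87),(775,227)])/5+[240,80]-.5
print((loc(back(q,.076,d4),b)*1000).round(1))
q=np.array([(733,105),(730,215),(572,248),(690,248)])/5+[240,210]-.5
print((loc(back(q,.076,d4),b)*1000).round(1))
overlay("pics/w9.png","pics/w9a.png",[],130,95,160,50,5)
overlay("pics/w9.png","pics/w9b.png",[],350,95,160,50,5)
E
```

```text
[[-102.4  -72.8]
 [-102.2  -42.8]
 [-102.    42.5]
 [-101.9   72.5]
 [ -92.5  -81.6]
 [ -64.8  -82.3]
 [ -92.1   81.6]
 [ -63.3   81.9]]
[[ 61.7  80.8]
 [ 91.7  81.9]
 [100.7  42.7]
 [100.9  72.4]]
```

View pics/w9a.png

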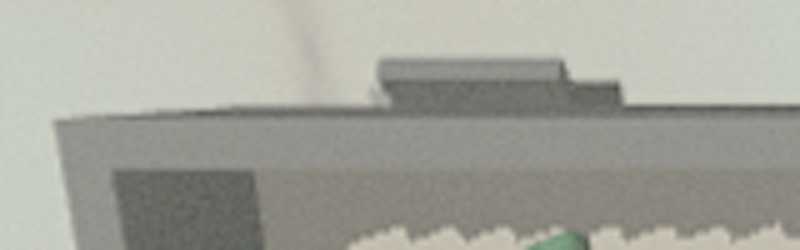

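View pics/w9b.png

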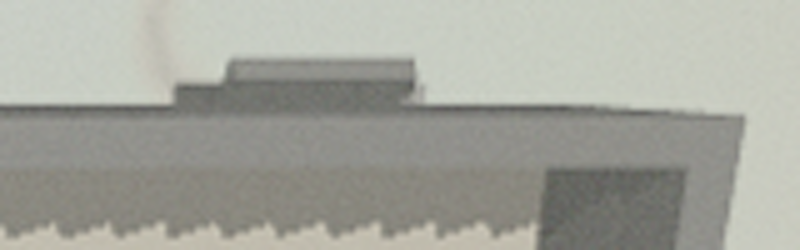

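```bash

python3 - <<'E'
from h import *
d=load("w9"); p0=[.485,-.245,-.33]
px=np.array([(205.1,106.5),(242.1,106.5),(395.1,106.1),(432.5,106.1)])
L=[[x,.082,.076] for x in (-.0925,-.0625,.0625,.0925)]
b,f=fit(px,L,p0,d); print('base',b.round(4),np.degrees(b[2]).round(2),f.round(1).tolist())
for dz in (0,.002):
    z=.2075-.0746+dz
    L=[[-.09,.07,.04+z],[.09,.07,.04+z]]
    c,f=fit(np.array([(140.5,118.9),(498.5,117.9)]),L,p0,d); print('car',c.round(4),np.degrees(c[2]).round(2),f.round(1).tolist())
    a=b[2];R=np.array([[np.cos(a),-np.sin(a)],[np.sin(a),np.cos(a)]]); print('rel in base mm',((c[:2]-b[:2])@R*1000).round(1))
E
```

```text
base [ 0.4829 -0.2455 -0.3341] -19.14 [[-0.1, 0.1], [-0.3, -0.0], [0.4, 0.1], [0.0, -0.0]]
car [ 0.486  -0.2397 -0.3333] -19.09 [[0.2, -0.0], [-0.2, -0.0]]
rel in base mm [1.  6.4]
car [ 0.4859 -0.2398 -0.3332] -19.09 [[-2.1, 0.4], [2.1, 0.4]]
rel in base mm [1.  6.3]
```

The wrist view shows the far guide tops at rows 106, with the tray rim in front at row 118. The fit puts the carrier 1 mm and 6 mm off in the base frame, with the yaw matched. I'll correct that and lower to just above the guides.

Call:
step_arm(motion=[[[-2, -3, -5, 0], [-1, -3, -12, 0], [0, 0, -15, 0], [0, 0, -10, 0], [0, 0, 0, 0]]])

```text
time: 13.45
eef_pos: [0.4827, -0.246, 0.1644]
eef_rot: [-179.7, -0.0, 70.9]
ft_force: [-0.3, 0.2, -4.5]
gripper_width: 0.0149
```

Call:
step_arm(motion=[[[0, 0, 0, 0], [0, 0, 0, 0], [0, 0, 0, 0]]])

```text
time: 13.7
eef_pos: [0.4851, -0.2474, 0.168]
eef_rot: [179.9, 0.0, 70.9]
ft_force: [0.1, -0.3, -3.9]
gripper_width: 0.0149
```

```bash

python3 - <<'E'
from h import *
from bench import arm
d=wrist("w10")
c=arm.camera("scene"); cv2.imwrite("pics/scene10.png",c["img"][:,:,::-1])
overlay("pics/w10.png","pics/w10a.png",[],120,85,200,60,4)
overlay("pics/w10.png","pics/w10b.png",[],330,85,200,60,4)
overlay("pics/scene10.png","pics/scene10a.png",[],150,90,180,140,4)
E
```

```text
13.7 [ 0.4851 -0.2474  0.168 ] [179.91   0.    70.89] 0.0149 [ 0.09 -0.33 -3.93]
```

View pics/w10a.png

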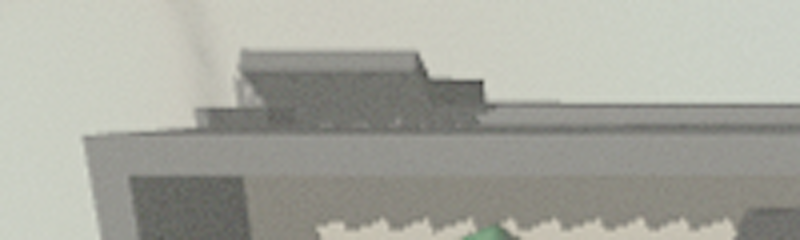

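View pics/w10b.png

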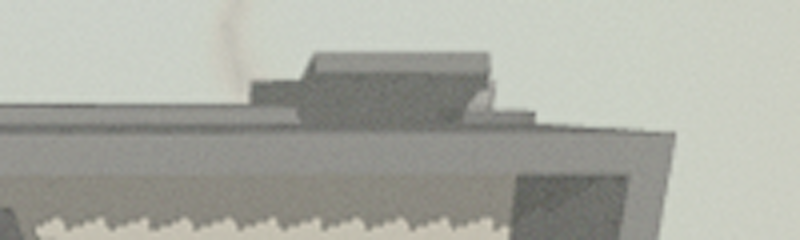

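View pics/scene10a.png

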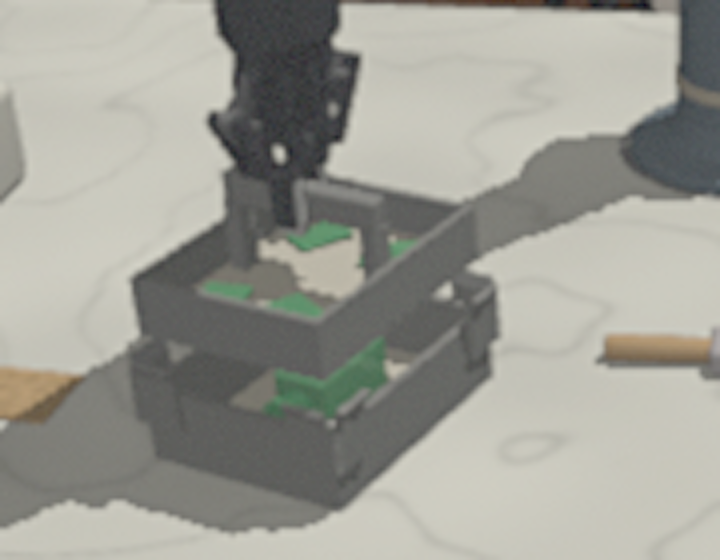

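```bash

cat >> h.py <<'E'
def rel(n,g,c,z,):
    d=load(n); p0=[.485,-.245,-.33]
    L=[[x,.082,.076] for x in (-.0925,-.0625,.0625,.0925)]
    b,f=fit(np.array(g),L,p0,d); print('base',b.round(4),np.degrees(b[2]).round(2),f.round(1).tolist())
    L=[[-.09,.07,.04+z],[.09,.07,.04+z]]
    c,f=fit(np.array(c),L,p0,d); print('car',c.round(4),np.degrees(c[2]).round(2),f.round(1).tolist())
    a=b[2];R=np.array([[np.cos(a),-np.sin(a)],[np.sin(a),np.cos(a)]]); print('rel in base mm',((c[:2]-b[:2])@R*1000).round(1),'world',((b-c)[:2]*1000).round(1))
E
python3 - <<'E'
from h import *
rel("w10",[(179.5,97),(223.75,97.5),(408.25,97.75),(452,97.75)],[(140.75,118.75),(498.25,117.75)],.168-.0746)
E
```

```text
base [ 0.483  -0.2454 -0.3357] -19.23 [[-0.1, 0.2], [0.0, -0.2], [-0.2, -0.0], [0.2, 0.1]]
car [ 0.4858 -0.2457 -0.3309] -18.96 [[-0.1, 0.0], [0.1, 0.0]]
rel in base mm [2.7 0.7] world [-2.8  0.2]
```

Call:
step_arm(motion=[[[-2.5, 0, -3, 0], [0, 0, -6, 0], [0, 0, -5, 0], [0, 0, -3, 0], [0, 0, 0, 0]]])

```text
time: 14.22
eef_pos: [0.4815, -0.2468, 0.1493]
eef_rot: [-179.9, -0.0, 70.9]
ft_force: [-0.5, 0.3, -4.2]
gripper_width: 0.0149
```

Call:
step_arm(motion=[[[0, 0, 0, 0], [0, 0, 0, 0], [0, 0, 0, 0]]])

```text
time: 14.47
eef_pos: [0.4823, -0.2473, 0.1505]
eef_rot: [180.0, -0.0, 70.9]
ft_force: [-0.3, -0.6, -3.4]
gripper_width: 0.0153
```

```bash

python3 - <<'E'
from h import *
d=wrist("w11")
overlay("pics/w11.png","pics/w11a.png",[],120,75,200,70,4)
overlay("pics/w11.png","pics/w11b.png",[],330,75,200,70,4)
E
```

```text
14.4667 [ 0.4823 -0.2473  0.1505] [179.97  -0.    70.88] 0.0153 [-0.35 -0.61 -3.42]
```

View pics/w11a.png

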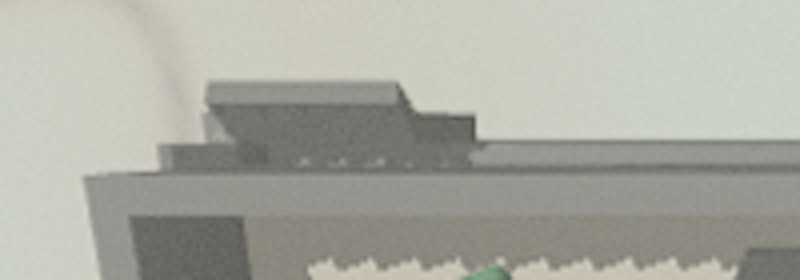

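View pics/w11b.png

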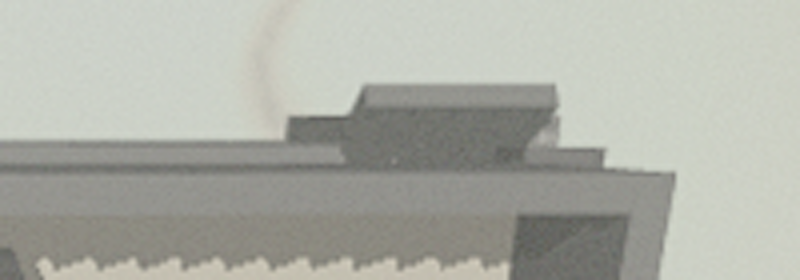

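```bash

python3 - <<'E'
from h import *
rel("w11",[(171.25,94.5),(218.75,94.5),(420.75,95.5),(468.25,95.5)],[(140.75,118.75),(498.25,117.75)],.1505-.0746)
E
```

```text
base [ 0.4827 -0.2451 -0.3373] -19.33 [[-0.6, -0.0], [0.3, 0.1], [-0.2, -0.1], [0.6, 0.1]]
car [ 0.4829 -0.2455 -0.3311] -18.97 [[-0.1, 0.0], [0.1, 0.0]]
rel in base mm [ 0.2 -0.3] world [-0.1  0.4]
```

The carrier is within 0.5 mm and 0.4° of the base, so I'll lower it into the guides.

Call:
step_arm(motion=[[[0, 0, -4, -0.3], [0, 0, -4, 0], [0, 0, -4, 0], [0, 0, -3, 0], [0, 0, -1, 0]]])

```text
time: 14.93
eef_pos: [0.4817, -0.2469, 0.1335]
eef_rot: [-179.9, -0.0, 70.6]
ft_force: [-0.4, 0.1, -3.1]
gripper_width: 0.0153
```

Call:
step_arm(motion=[[[0, 0, -1, 0], [0, 0, -1, 0], [0, 0, -0.5, 0], [0, 0, 0, 0]]])

```text
time: 15.27
eef_pos: [0.4821, -0.2472, 0.1318]
eef_rot: [180.0, -0.0, 70.6]
ft_force: [-0.7, 0.4, -4.3]
gripper_width: 0.0151
```

Call:
step_arm(motion=[[[0, 0, -1, 0], [0, 0, -1, 0], [0, 0, 0, 0], [0, 0, 0, 0]]])

```text
time: 15.6
eef_pos: [0.4821, -0.2472, 0.1298]
eef_rot: [-180.0, -0.0, 70.6]
ft_force: [-0.6, -0.3, -4.0]
gripper_width: 0.015
```

Call:
step_arm(motion=[[[0, 0, -0.5, 0], [0, 0, -0.5, 0], [0, 0, 0, 0]]])

```text
time: 15.85
eef_pos: [0.4822, -0.2472, 0.1296]
eef_rot: [180.0, -0.0, 70.6]
ft_force: [-2.3, 1.0, 4.3]
gripper_width: 0.0154
```

Contact is at exactly the seated height, TCP z 0.1296. I'll release.

Call:
step_arm(motion=[[[0, 0, 0, 0], [0, 0, 0, 0], [0, 0, 0, 0], [0, 0, 0, 0]]], hand=-0.4)

```text
time: 16.18
eef_pos: [0.4824, -0.2473, 0.1289]
eef_rot: [180.0, 0.0, 70.6]
ft_force: [-0.7, -0.8, -1.0]
gripper_width: 0.0596
```

Call:
step_arm(motion=[[[0, 0, 5, 0], [0, 0, 15, 0], [0, 0, 30, 0], [0, 0, 40, 0], [0, 0, 40, 0]]])

```text
time: 16.6
eef_pos: [0.4814, -0.2471, 0.26]
eef_rot: [-179.9, 0.0, 70.5]
ft_force: [1.8, 0.2, 0.2]
gripper_width: 0.0596
```

Call:
step_arm(motion=[[[0, 0, 20, 0], [0, 0, 0, 0], [0, 0, 0, 0]]])

```text
time: 16.85
eef_pos: [0.4826, -0.2474, 0.2802]
eef_rot: [179.8, -0.0, 70.6]
ft_force: [0.8, -0.1, 0.9]
gripper_width: 0.0598
```

```bash

python3 - <<'E'
from h import *
from bench import arm
d=wrist("w12")
c=arm.camera("scene"); cv2.imwrite("pics/scene12.png",c["img"][:,:,::-1])
overlay("pics/w12.png","pics/w12a.png",[],210,70,220,150,3)
overlay("pics/scene12.png","pics/scene12a.png",[],150,90,180,140,4)
E
```

```text
16.85 [ 0.4826 -0.2474  0.2802] [ 1.7981e+02 -3.0000e-02  7.0590e+01] 0.0598 [ 0.78 -0.07  0.94]
```

View pics/w12a.png

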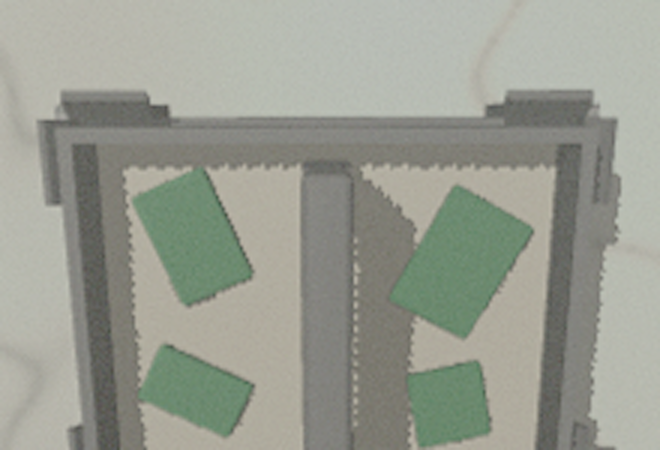

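View pics/scene12a.png

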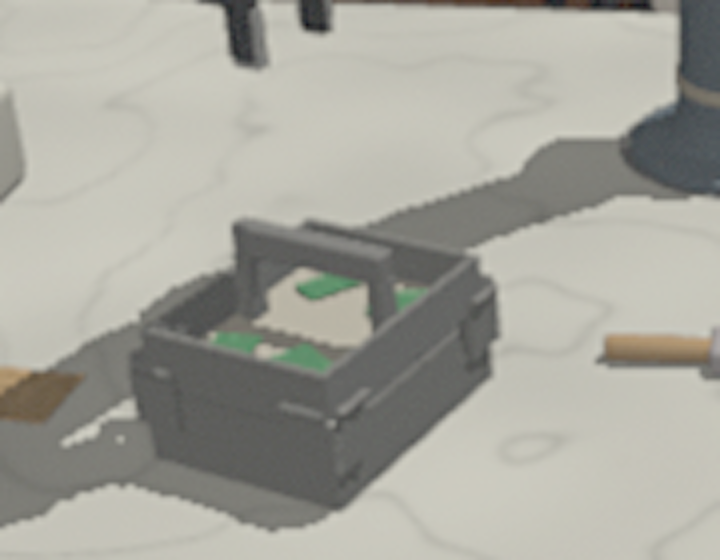

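View pics/scene12.png

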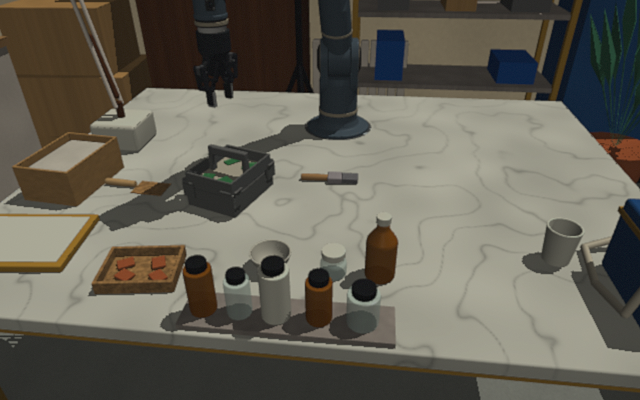

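The scene view shows the carrier sitting level inside all four guides, at about (229,178), with the bystanders unmoved. The gripper is clear above it, so I'll hand in.

```bash
python3 -c "
from bench import arm
print(arm.hand_in())"
```

```text
the job is handed in; nothing more can be done
None
```

The bottle lies on its side in the open tray, and the handled tray is stacked on top, inside all four corner guides. I handed the job in at about 17 s of the 72 s allowed; `hand_in()` gave no verdict.

- **Bottle:** I gripped it across its 40 mm width and set it down in the middle of the tray, lined up with the long side. The wrist picture after release showed it lying there on the tray floor.
- **Upper tray:** I carried it over by its handle bar and lined it up with the guides using the wrist camera. At the last check before lowering, it was within 0.5 mm and about 0.4° of the open tray.
- **Seating:** It touched down 55.0 mm above its bench-level grip height, which matches the rim height. It was released there, not dropped.
- **Last pictures:** They show it sitting level inside all four guides, with the open tray flat on the bench and the brush, jar, bowl and flask where they were. The gripper was clear, about 150 mm above its release height.
- **Disagreement:** The top camera put the trays 2–6 mm away from where the wrist camera did. I went with the wrist camera because its readings agreed with each other to within 0.5 mm, and the tray seated without any noticeable sideways push.

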